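# Seat the tube block on the heater's pin and hold it down

## Task

Pick up the aluminium tube block and fit it on the dry-block heater: square with the heater's plate and not overhanging it, slide it about over the plate until the socket in its underside drops over the locating pin. Then press the block down so that the sprung plate sinks fully home, and finish while still holding it pressed down level with the fingers; do not knock the other things on the bench about.

Things in the scene. Friction and masses are not known exactly. Their poses are not given: they have to be found in the camera images.
- block: Loose aluminium tube block, 60 mm along its x, 90 mm along its y, 48 mm high, 0.32 to 0.5 kg. Origin: centre of its underside, z up. On top stands a black upright grip tab, 12 mm thick (along x), 50 mm long (along y), from 46 to 90 mm above the underside, centred, flat-sided: pinch it across x from above. Four wide wells (14 mm) lie in the +y half of the top, six narrow ones (8 mm) in the -y half. The underside is flat but for one blind socket.
- socket (a point): Mouth centre of the blind round socket in the block's underside, at x 0, y +22 mm of the block (below the wide wells), z 0: 14.5 mm wide, with a 2 mm chamfer at its mouth, 25 mm deep.
- grip (a point): Middle of the block's black grip tab, 72 mm above the underside's centre.
- heater: Fixed dry-block heater, white case 220 mm along its x, 190 mm along its y, grey deck on top at 82 mm. Origin: centre of its underside; it stands at any yaw within 0.35 rad. Its contact plate is centred at x +30 mm, y 0. The seated block's x and y axes point the same way as the heater's.
- plate_top (a point): Centre of the top face of the sprung aluminium contact plate (90 mm along heater x, 130 mm along heater y, axes as the heater's), 97 mm above the bench when up. It carries the block's weight without sinking.
- plate (a joint): How far the contact plate is pressed down, m: 0 up, 0.007 fully home (hard stop). It begins to sink at about 6.5 N and is home at about 13 N, block weight included, and springs up when let go.
- pin_tip (a point): Top centre of the fixed upright steel locating pin, 12 mm diameter with a 4 mm taper to 7 mm at its top, that comes through a dark slot in the plate. The top is 111 mm above the bench, 14 mm above the raised plate. In the heater's frame it stands at x +30 mm (the plate's long centre line) and anywhere from y +10 to +34 mm. The pin does not move with the plate and is hidden once the block is above it.
- bottle: Bystander: amber glass bottle with black cap, 90 mm diameter, 200 mm high. Origin: centre of underside.
- mortar: Bystander: white ceramic mortar, 120 mm wide, 65 mm high, with its pestle, which sticks out on +x to 100 mm high. Origin: centre of underside.
- rack: Bystander: test tube rack, 200 mm along x, 90 mm along y, 80 mm high, three tubes standing up to 114 mm. Origin: centre of underside.

How it is judged:
By the outcome, as a careful person would: the job done as asked, in the order asked, and still so for the second after the job is handed in, while the arm keeps its last pose, push and grip.
It also fails if it takes over 48 s, if anything falls off the work surface, if the arm or the gripper's body presses on something with over 40 N, if the wrist force passes 120 N, or if a joint passes its speed limit or range.

## Robot

A 6-joint arm with a two-finger parallel gripper is mounted at the origin on the work surface. World frame = base frame: x ahead of the robot, y to its left, z up, the work surface at z = 0. Lengths are in m, angles in rad, forces in N, time in s.
With the tool pointing down it reaches from about 0.325 to 0.85 m from the base axis. Payload 4.4 kg.
Tool frame: the origin (TCP) lies midway between the tips of the shut fingers; the grasp point (between the pads) lies 19 mm behind it (ctrl.grasp_offset is the distance from the TCP to the grasp point, in m); z points along the fingers, y is the line along which they close (so a half turn about z gives the same grasp; the last joint's range is limited). The gripper opens to 94 mm and grips with 3 to 60 N. Pads are 16 mm wide; open, the fingers measure 119 mm over their backs; the gripper's body (75 mm by 177 mm) begins 78 mm behind the grasp point.
Start: joints at [-1.347, 0.207, 1.542, -0, 1.393, -0.15], TCP at [0.21, -0.535, 0.181] pointing down, gripper open.
Joint ranges: [-2.73, 2.73], [-0.86, 2.22], [0.23, 2.46], [-1.11, 4.25], [0.08, 2.63], [-2.82, 2.82]. Speed limits (rad/s): [2.79, 2.79, 3.14, 3.14, 3.14, 3.14].

## Interface

Orientations are given as a unit quaternion [w, x, y, z].
In Python, from station import telemetry, capture, camera_params, close_job, ctrl gives the robot as it stands. The module is installed in compiled form; this text tells all that it offers.
- The arm moves only by the tool play_rows, never from a script. Its argument "motion" is a list of rows, each an object with "rot": the turn, a rotation vector about the tool's x, y, z in rad, a list of three; "offset": the shift along the tool's x, y, z in mm, a list of three; "fingers": the opening, from 0 (shut) to 1 (fully open). In form: [{"rot": [ax, ay, az], "offset": [dx, dy, dz], "fingers": fingers}, ...]. A call has 1 to 10 rows; each row is the pose to reach, as a shift and turn from the pose commanded when the call began, along the tool's axes at that moment; what a row does not reach only later rows make up. A row lasts 1/12 s, in which the tool goes at most 41.7 mm and 7.16 degrees, less where a joint would pass 70% of its speed; a pose out of reach is approached as far as the arm can. A call with a gripper value outside its range is refused whole. The fingers move at their own pace and stop on an object; "grip_force" is the grip in N (left out, the last holds). Time passes only in rows, so rows that repeat a pose let the fingers close. It gives the time, the measured TCP pose, the force, the opening and the grip force at its end, in the units of the state.
- telemetry.read_state(): the state, without advancing time (a new reading comes with each control period).
- capture(name): name is "scene" or "side" or "wrist"; returns the picture (384x512x3 uint8, red, green, blue); there is no depth.
- camera_params(name): a dict with "K" (3x3 intrinsics, pixels), "R" (3x3) and "t" (3): a world point X has camera coordinates R X + t. Camera axes: x right, y down, z forward; pixel columns grow to the right and rows downward; lengths in m; the calibration is good to about 2 mm. A picture is of the moment at which its call begins: read the wrist's pose just before it. camera_params takes no time and is no camera call; for the wrist camera it gives the pose at the moment of the call.
- close_job(): hands the job in; it is judged then, once.
The state is a dict: "time": time; "joint_pos": joint angles; "qd": joint speeds; "joint_torque": joint torques, N m; "tool_pos": TCP position; "orientation": TCP orientation; "force": force on the tool from outside, world axes, zero at the start; "wrist_torque": the same for the moment, N m; "width": opening from 0.0 (shut) to 1.0 (fully open); "finger_force": force on a finger pad.
Only numpy, scipy, OpenCV 4.12 (cv2) and the standard library are available. Lean on these libraries where they do the work, as an engineer would, in place of code of your own. Each camera call takes 0.05 s, during which the arm holds its last target. There are 200 camera calls.

## Working session

There is one attempt and no reset: what is moved stays moved. The work goes in short steps, Python scripts to look and compute and a tool call to move; the robot and the scene stay as the last step left them, time stands still between calls to the robot, and variables do not carry over. Pictures are saved under pics/ and viewed, at most 10 in all, crops included, and the job is handed in when it is done.

Besides the shell and the picture viewer there is one more tool, called after ">>>" as a command line: name --argument value ..., lists and objects as JSON in quotes. play_rows: Moves the arm, as the interface text tells. Its arguments: {"type":"object","properties":{"motion":{"type":"array","items":{"type":"object","properties":{"rot":{"type":"array","items":{"type":"number"}},"offset":{"type":"array","items":{"type":"number"}},"fingers":{"type":"number"}}}},"grip_force":{"type":"number"}},"required":["motion"]}

```bash
mkdir -p pics; cat > h.py <<'E'
import numpy as np, cv2
from station import telemetry, capture, camera_params, close_job, ctrl
def shot(n,f):
    p=camera_params(n); im=capture(n); cv2.imwrite('pics/'+f+'.png',im[:,:,::-1]); np.savez('pics/'+f+'.npz',im=im,K=p['K'],R=p['R'],t=p['t']); return im
def load(f):
    d=np.load('pics/'+f+'.npz'); return d['im'],d['K'],d['R'],d['t']
def ray(f,uv,z):
    _,K,R,t=load(f); o=-R.T@t
    d=(R.T@np.linalg.inv(K)@np.c_[np.atleast_2d(uv),np.ones(len(np.atleast_2d(uv)))].T).T
    return o+d*((z-o[2])/d[:,2])[:,None]
def proj(f,X):
    _,K,R,t=load(f); c=(R@np.atleast_2d(X).T).T+t; p=(K@c.T).T; return p[:,:2]/p[:,2:]
E
python3 - <<'E'
from h import *
for n in ['scene','side','wrist']:
    shot(n,n+'0'); im,K,R,t=load(n+'0'); print(n,-R.T@t,R[2])
a=[cv2.imread(f'pics/{n}0.png') for n in ['scene','side']]
cv2.imwrite('pics/both.png',cv2.resize(np.hstack(a),(800,300)))
print(telemetry.read_state(),ctrl.grasp_offset)
E
```

```text
scene [1.13106073 0.79506407 1.09037078] [-0.37362445 -0.58716129 -0.71808523]
side [0.03566184 0.94296554 0.78230406] [ 0.45883332 -0.72050945 -0.51994049]
wrist [ 0.27835399 -0.50922403  0.38386391] [-0.23645868 -0.09085148 -0.96738477]
{'time': 0.15, 'joint_pos': array([-1.34649679e+00,  2.07217378e-01,  1.54262383e+00, -2.06805504e-05,
        1.39352225e+00, -1.50533368e-01]), 'qd': array([ 0.00242185, -0.0043013 , -0.00332573,  0.00048496, -0.00071955,
       -0.00095727]), 'joint_torque': array([-3.23054483e-04, -3.71312356e+01, -2.81813568e+01,  6.97592483e-02,
        3.27668188e-02, -1.01981070e-04]), 'tool_pos': array([ 0.21032923, -0.53442184,  0.17986244]), 'orientation': array([-8.84419880e-04,  9.82488156e-01,  1.86322941e-01, -4.28184640e-05]), 'force': array([0.34260513, 0.33523942, 0.41466801]), 'wrist_torque': array([-0.00365646,  0.0741903 , -0.02039462]), 'finger_force': 0.0, 'width': 1.0001624617328186} 0.0188
```

View pics/scene0.png

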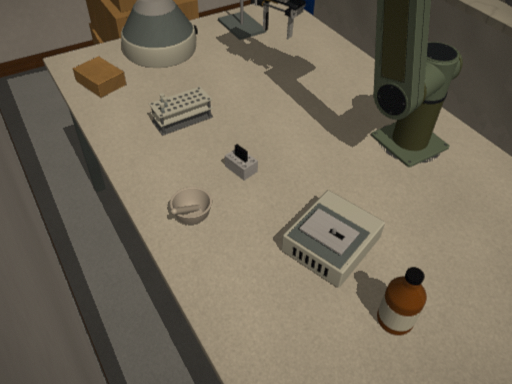

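View pics/side0.png

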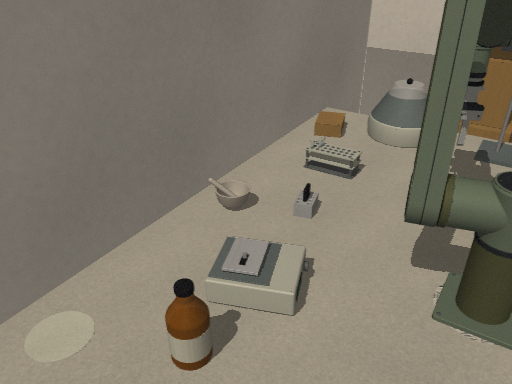

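The scene view shows the block with its black tab at (241,155), the heater at (335,235) with plate at (333,230) and the mortar, bottle and rack. The side view shows the block at (306,203), and the heater plate at (246,257) with the pin slot near (244,259). I'll enlarge the heater and block next.

```bash
python3 - <<'E'
from h import *
im=cv2.imread('pics/scene0.png'); s=cv2.imread('pics/side0.png')
a=cv2.resize(im[185:285,280:390],(440,400),interpolation=cv2.INTER_CUBIC)
b=cv2.resize(im[140:185,215:270],(330,270),interpolation=cv2.INTER_CUBIC)
c=cv2.resize(s[230:315,200:310],(440,340),interpolation=cv2.INTER_CUBIC)[:200]
o=np.zeros((600,800,3),np.uint8); o[:400,:440]=a; o[:270,450:780]=b; o[400:600,:440]=c
d=cv2.resize(s[178:220,285:325],(320,336),interpolation=cv2.INTER_CUBIC)[:320]
o[280:600,450:770]=d
cv2.imwrite('pics/crop1.png',o)
print('tab',ray('scene0',[[241,153]],.075),ray('side0',[[307,191]],.075))
print('plate', ray('scene0',[[333,230]],.097), ray('side0',[[246,257]],.097))
print('bottle cap',ray('scene0',[[414,275]],.2),'mortar',ray('scene0',[[190,205]],.05),'rack',ray('scene0',[[182,105]],.08))
E
```

```text
tab [[ 0.57376172 -0.16879632  0.075     ]] [[ 0.56702853 -0.17270438  0.075     ]]
plate [[0.52690596 0.23142531 0.097     ]] [[0.52804854 0.23673517 0.097     ]]
bottle cap [[0.51336314 0.47911686 0.2       ]] mortar [[ 0.79638804 -0.07498165  0.05      ]] rack [[ 0.62939136 -0.47580707  0.08      ]]
```

View pics/crop1.png

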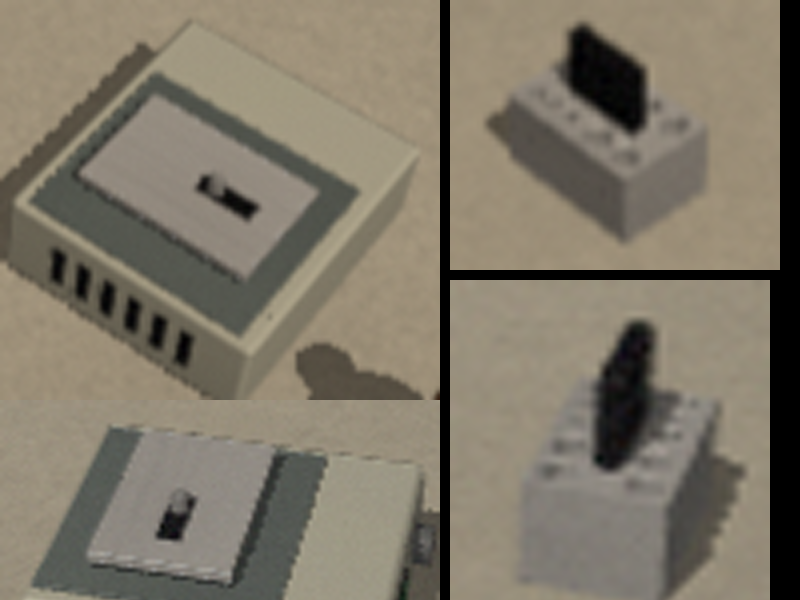

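The crop shows the heater plate's corners at crop (155,95), (78,173), (245,280) and (318,190). The pin is at (213,183), at the robot-right end of the slot. The block's wide wells face the bottle (+y), with the tab running roughly parallel to the plate.

```bash
python3 - <<'E'
from h import *
c=np.array([(155,95),(78,173),(245,280),(318,190)])/4+[280,185]-.375
P=ray('scene0',c,.097); print(P,P.mean(0))
print('yaw',[np.arctan2(*(-(P[3]-P[0])[:2]*[1,-1])[::1]) ,np.arctan2(-(P[3]-P[0])[0],(P[3]-P[0])[1]),np.arctan2(-(P[2]-P[1])[0],(P[2]-P[1])[1])])
print('pin top',ray('scene0',np.array([[213,180]])/4+[280,185]-.375,.111), ray('side0',np.array([[181,493-400]])/4+[200,230]-.375,.111))
# block top corners crop b scale 6 offset 215,140 : right, near-bottom, left
b=(np.array([(707,127),(626,178),(510,97)])-[450,0])/6+[215,140]-.4
B=ray('scene0',b,.048); print(B,(B[0]+B[2])/2)
tb=(np.array([(583,27),(643,70)])-[450,0])/6+[215,140]-.4
T=ray('scene0',tb,.09);print(T,T.mean(0),np.arctan2(-(T[1]-T[0])[0],(T[1]-T[0])[1]), np.arctan2(-(B[1]-B[2])[0],(B[1]-B[2])[1]))
from scipy.spatial.transform import Rotation as Ro
s=telemetry.read_state();q=s['orientation'];print(Ro.from_quat(q[[1,2,3,0]]).as_matrix())
E
```

```text
[[0.51525247 0.15122764 0.097     ]
 [0.59970322 0.18058257 0.097     ]
 [0.55821526 0.30424944 0.097     ]
 [0.47201708 0.27174878 0.097     ]] [0.53629701 0.22695211 0.097     ]
yaw [np.float64(0.3444370766144972), np.float64(0.3444370766144972), np.float64(0.32368272635322415)]
pin top [[0.53494049 0.23821912 0.111     ]] [[0.52942374 0.23918216 0.111     ]]
[[ 0.53239531 -0.13742486  0.048     ]
 [ 0.58832892 -0.1256871   0.048     ]
 [ 0.61037791 -0.20913799  0.048     ]] [ 0.57138661 -0.17328142  0.048     ]
[[ 0.57282105 -0.19669639  0.09      ]
 [ 0.56271255 -0.15253115  0.09      ]] [ 0.5677668  -0.17461377  0.09      ] 0.22500373988174777 0.25831222019813144
[[ 9.30567519e-01  3.66120090e-01 -4.13712694e-04]
 [ 3.66120242e-01 -9.30565959e-01  1.72190799e-03]
 [ 2.45438159e-04 -1.75382024e-03 -9.99998432e-01]]
```

>>> play_rows --motion '[{"offset": [20,-9,-7],"rot": [0,0,-0.08],"fingers": 1},{"offset": [52,-23,-14],"rot": [0,0,-0.18],"fingers": 1},{"offset": [86,-37,-21],"rot": [0,0,-0.29],"fingers": 1},{"offset": [120,-52,-28],"rot": [0,0,-0.4],"fingers": 1},{"offset": [154,-67,-35],"rot": [0,0,-0.51],"fingers": 1},{"offset": [188,-82,-42],"rot": [0,0,-0.62],"fingers": 1},{"offset": [222,-97,-49],"rot": [0,0,-0.73],"fingers": 1},{"offset": [256,-112,-56],"rot": [0,0,-0.84],"fingers": 1},{"offset": [290,-127,-63],"rot": [0,0,-0.95],"fingers": 1},{"offset": [324,-142,-70],"rot": [0,0,-1.06],"fingers": 1}]'

```text
time: 0.98
tool_pos: [0.4609, -0.2826, 0.2508]
orientation: [-0.0, 0.752, 0.659, -0.0]
force: [0.6, -0.2, 0.0]
width: 0.998
finger_force: 0.0
```

>>> play_rows --motion '[{"offset": [25,19,0],"rot": [0,0,-0.1],"fingers": 1},{"offset": [50,38,0],"rot": [0,0,-0.19],"fingers": 1},{"offset": [75,57,0],"rot": [0,0,-0.28],"fingers": 1},{"offset": [100,76,0],"rot": [0,0,-0.34],"fingers": 1},{"offset": [115,87,0],"rot": [0,0,-0.376],"fingers": 1},{"offset": [123,93,0],"rot": [0,0,-0.376],"fingers": 1},{"offset": [123,93,0],"rot": [0,0,-0.376],"fingers": 1}]'

```text
time: 1.57
tool_pos: [0.5696, -0.1735, 0.2501]
orientation: [-0.001, 0.617, 0.787, 0.0]
force: [-0.8, -0.7, -0.2]
width: 1.002
finger_force: 0.0
```

```bash
python3 - <<'E'
from h import *
im=shot('wrist','w1'); s=telemetry.read_state(); print(s['tool_pos'],s['orientation'],s['qd'].round(3))
g=im.astype(int).max(2); m=(g<45).astype(np.uint8)
n,l,st,ce=cv2.connectedComponentsWithStats(m)
for i in range(1,n):
    if st[i,4]>150: print(st[i],ce[i])
E
```

```text
[ 0.56874352 -0.17470849  0.25022469] [-4.53367484e-04  6.17154594e-01  7.86841681e-01 -4.12388254e-04] [-0.033 -0.013  0.011 -0.01   0.001 -0.007]
[248 156   9  43 314] [252.05732484 176.50318471]
[    0   226   512   158 23795] [262.77646564 322.42424879]
[183 328  76  14 519] [221.7495183  333.34489403]
```

View pics/w1.png

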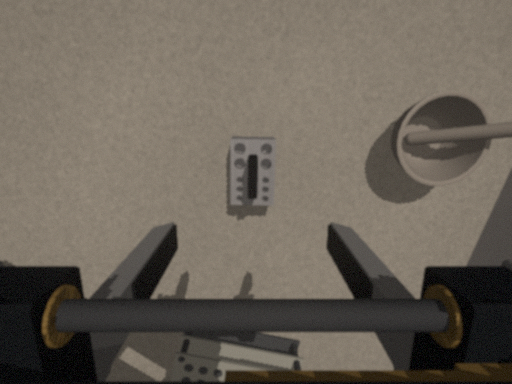

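The wrist view shows the block's top between (231,137) and (275,207), with the tab at (252,176). The wide wells are at the top of the image (+y), and the axes are nearly aligned with the image.

```bash
python3 - <<'E'
from h import *
im,K,R,t=load('w1'); print(K[0,0],-R.T@t,R[2])
g=im.astype(int).max(2); m=(g<60).astype(np.uint8); m[:150]=0;m[205:]=0;m[:,:240]=0;m[:,263:]=0
c=max(cv2.findContours(m,0,1)[0],key=cv2.contourArea); r=cv2.boundingRect(c);print(r)
# tab side edges by row
for z in (.09,):
    u=[];
    for v in range(160,196,4):
        row=g[v,238:268]; th=75; xs=np.where(row<th)[0]; u.append((238+xs.mean(),v,len(xs)))
    print(np.round(u,1)); u=np.array(u); P=ray('w1',u[:,:2],z); f=np.polyfit(P[:,1],P[:,0],1); print('yaw tab',-np.arctan(f[0]),P[[0,-1]])
    print('tab ends',ray('w1',[[252.5,156],[252.5,199]],z),ray('w1',[[252.5,156],[252.5,199]],.048))
cv2.imwrite('pics/w1c.png',cv2.resize(im[125:220,215:290,::-1],None,fx=6,fy=6,interpolation=cv2.INTER_CUBIC))
E
```

```text
305.9922674822119 [ 0.5513168  -0.10346087  0.45429821] [ 0.06113282 -0.24594036 -0.96735522]
(247, 155, 10, 44)
[[252.5 160.   10. ]
 [252.5 164.   10. ]
 [252.  168.   11. ]
 [251.5 172.   10. ]
 [251.5 176.   10. ]
 [252.7 180.   16. ]
 [251.5 184.   10. ]
 [252.4 188.   16. ]
 [251.  192.   11. ]]
yaw tab 0.21718144359691996 [[ 0.56475557 -0.15369799  0.09      ]
 [ 0.57244252 -0.19239854  0.09      ]]
tab ends [[ 0.56360659 -0.1490582   0.09      ]
 [ 0.57637187 -0.2006068   0.09      ]] [[ 0.56502348 -0.15431513  0.048     ]
 [ 0.57926048 -0.21180677  0.048     ]]
```

View pics/w1c.png

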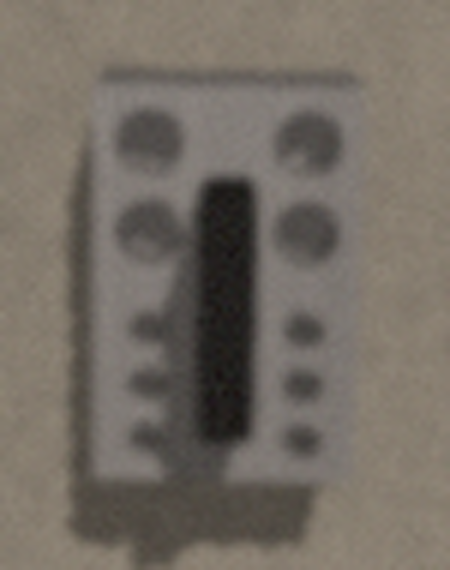

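The crop shows the block's top corners at (95,80), (357,80), (92,480) and (350,480), and the tab's corners at (203,180), (253,180), (200,440) and (248,440).

```bash
python3 - <<'E'
from h import *
f=lambda c: np.array(c)/6+[215,125]-.42
B=ray('w1',f([(95,80),(357,80),(92,480),(350,480)]),.048)
T=ray('w1',f([(203,180),(253,180),(200,440),(248,440)]),.09)
for P in (B,T):
    e=[P[0]-P[2],P[1]-P[3]]; print(P.mean(0),[round(np.arctan2(-x[0],x[1]),3) for x in e],[round(np.arctan2(*(P[i+1]-P[i])[1::-1]),3) for i in (0,2)],[np.linalg.norm(x).round(4) for x in e],[np.linalg.norm(P[i+1]-P[i]).round(4) for i in (0,2)])
E
```

```text
[ 0.56936951 -0.17567911  0.048     ] [np.float64(0.217), np.float64(0.243)] [np.float64(0.242), np.float64(0.242)] [np.float64(0.0909), np.float64(0.0909)] [np.float64(0.0571), np.float64(0.0595)]
[ 0.569314   -0.17341318  0.09      ] [np.float64(0.228), np.float64(0.227)] [np.float64(0.242), np.float64(0.242)] [np.float64(0.0534), np.float64(0.0534)] [np.float64(0.0099), np.float64(0.0099)]
```

>>> play_rows --motion '[{"offset": [0,0,15],"rot": [0,0,0],"fingers": 1},{"offset": [0,0,45],"rot": [0,0,0],"fingers": 1},{"offset": [0,0,75],"rot": [0,0,0],"fingers": 1},{"offset": [0,0,105],"rot": [0,0,0],"fingers": 1},{"offset": [0,0,135],"rot": [0,0,0],"fingers": 1},{"offset": [0,0,160],"rot": [0,0,0],"fingers": 0.8},{"offset": [0,0,180],"rot": [0,0,0],"fingers": 0.6},{"offset": [0,0,192],"rot": [0,0,0],"fingers": 0.5},{"offset": [0,0,197],"rot": [0,0,0],"fingers": 0.4},{"offset": [0,0,197],"rot": [0,0,0],"fingers": 0.3}]'

```text
time: 2.45
tool_pos: [0.5676, -0.1757, 0.0528]
orientation: [-0.001, 0.618, 0.786, -0.0]
force: [0.2, -0.8, 1.0]
width: 0.678
finger_force: 0.0
```

>>> play_rows --motion '[{"offset": [0,0,0],"rot": [0,0,0],"fingers": 0.15},{"offset": [0,0,0],"rot": [0,0,0],"fingers": 0.1},{"offset": [0,0,0],"rot": [0,0,0],"fingers": 0},{"offset": [0,0,0],"rot": [0,0,0],"fingers": 0},{"offset": [0,0,0],"rot": [0,0,0],"fingers": 0},{"offset": [0,0,0],"rot": [0,0,0],"fingers": 0},{"offset": [0,0,0],"rot": [0,0,0],"fingers": 0}]' --grip_force 40

```text
time: 3.03
tool_pos: [0.569, -0.175, 0.054]
orientation: [0.0, 0.617, 0.787, 0.0]
force: [0.0, -0.3, -0.0]
width: 0.186
finger_force: 0.0
```

>>> play_rows --motion '[{"offset": [0,0,0],"rot": [0,0,0],"fingers": 0},{"offset": [0,0,0],"rot": [0,0,0],"fingers": 0},{"offset": [0,0,0],"rot": [0,0,0],"fingers": 0},{"offset": [0,0,-5],"rot": [0,0,0],"fingers": 0},{"offset": [0,0,-20],"rot": [0,0,0],"fingers": 0},{"offset": [0,0,-45],"rot": [0,0,0],"fingers": 0},{"offset": [0,0,-70],"rot": [0,0,0],"fingers": 0},{"offset": [0,0,-95],"rot": [0,0,0],"fingers": 0},{"offset": [0,0,-110],"rot": [0,0,0],"fingers": 0},{"offset": [0,0,-110],"rot": [0,0,0],"fingers": 0}]'

```text
time: 3.87
tool_pos: [0.5709, -0.1762, 0.1678]
orientation: [0.003, 0.617, 0.787, 0.001]
force: [0.8, -0.9, -3.6]
width: 0.122
finger_force: 40.0
```

>>> play_rows --motion '[{"offset": [8,2,-6],"rot": [0,0,-0.01],"fingers": 0},{"offset": [30,6,-12],"rot": [0,0,-0.02],"fingers": 0},{"offset": [58,11,-18],"rot": [0,0,-0.03],"fingers": 0},{"offset": [88,17,-24],"rot": [0,0,-0.05],"fingers": 0},{"offset": [118,23,-30],"rot": [0,0,-0.06],"fingers": 0},{"offset": [148,29,-35],"rot": [0,0,-0.07],"fingers": 0},{"offset": [174,34,-35],"rot": [0,0,-0.08],"fingers": 0},{"offset": [194,38,-35],"rot": [0,0,-0.09],"fingers": 0},{"offset": [201,39,-35],"rot": [0,0,-0.095],"fingers": 0},{"offset": [201,39,-35],"rot": [0,0,-0.095],"fingers": 0}]'

```text
time: 4.7
tool_pos: [0.557, 0.0316, 0.1967]
orientation: [-0.002, 0.578, 0.816, -0.001]
force: [-0.4, -1.2, -4.4]
width: 0.124
finger_force: 40.0
```

>>> play_rows --motion '[{"offset": [0,0,0],"rot": [0,0,0],"fingers": 0},{"offset": [0,0,0],"rot": [0,0,0],"fingers": 0},{"offset": [0,0,0],"rot": [0,0,0],"fingers": 0}]'

```text
time: 4.95
tool_pos: [0.5588, 0.0281, 0.1983]
orientation: [-0.0, 0.58, 0.815, -0.0]
force: [-0.1, -0.9, -2.9]
width: 0.125
finger_force: 40.0
```

```bash
python3 - <<'E'
from h import *
im=shot('wrist','w2'); s=telemetry.read_state(); print(s['tool_pos'],s['orientation'],s['force'])
P=proj('w2',np.array([[.536,.227,.097]]));print(P)
cv2.imwrite('pics/w2v.png',cv2.resize(im[:300,100:460,::-1],None,fx=2,fy=2,interpolation=cv2.INTER_CUBIC))
E
```

```text
[0.5589098  0.02811453 0.19845154] [-1.40844098e-04  5.80083813e-01  8.14556727e-01 -2.96591189e-04] [ 0.21626837  0.55925942 -4.10334591]
[[303.4284191  -32.34867563]]
```

View pics/w2v.png

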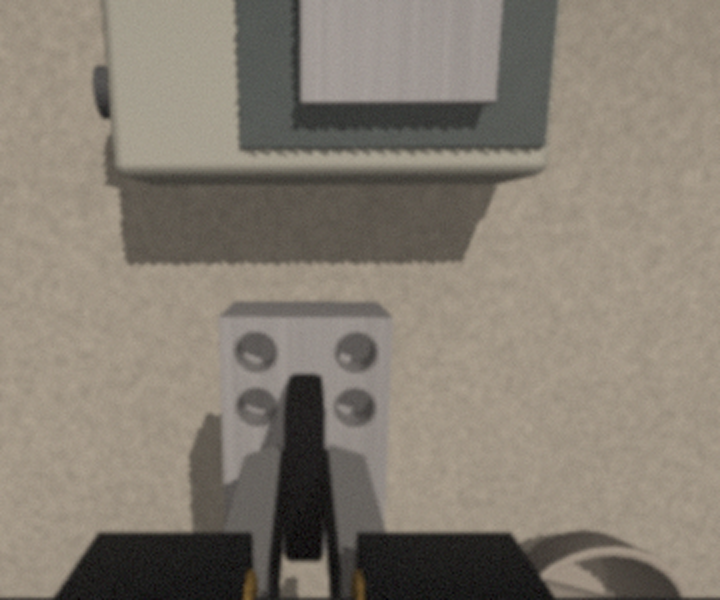

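The wrist view shows the held block with its wide wells forward, and the plate's front edge at (300–497,101) in the crop. The pin is out of view above, so I'll move nearer.

>>> play_rows --motion '[{"offset": [10,2,0],"rot": [0,0,0],"fingers": 0},{"offset": [30,7,0],"rot": [0,0,0],"fingers": 0},{"offset": [55,12,0],"rot": [0,0,0],"fingers": 0},{"offset": [78,17,0],"rot": [0,0,0],"fingers": 0},{"offset": [90,20,0],"rot": [0,0,0],"fingers": 0},{"offset": [90,20,0],"rot": [0,0,0],"fingers": 0},{"offset": [90,20,0],"rot": [0,0,0],"fingers": 0},{"offset": [90,20,0],"rot": [0,0,0],"fingers": 0}]'

```text
time: 5.67
tool_pos: [0.5485, 0.12, 0.1987]
orientation: [0.0, 0.58, 0.815, -0.0]
force: [-0.2, -0.7, -3.6]
width: 0.121
finger_force: 40.0
```

```bash
python3 - <<'E'
from h import *
im=shot('wrist','w3'); s=telemetry.read_state(); print(s['tool_pos'],s['orientation'],s['force'])
print(proj('w3',np.array([[.536,.227,.097]])))
cv2.imwrite('pics/w3v.png',cv2.resize(im[:240,140:400,::-1],None,fx=2.5,fy=2.5,interpolation=cv2.INTER_CUBIC))
E
```

```text
[0.54846437 0.11980732 0.1987114 ] [ 2.39766205e-04  5.79801944e-01  8.14757356e-01 -3.15722917e-04] [ 0.19822532  0.25891642 -3.45576326]
[[277.6351777  78.8084214]]
```

View pics/w3v.png

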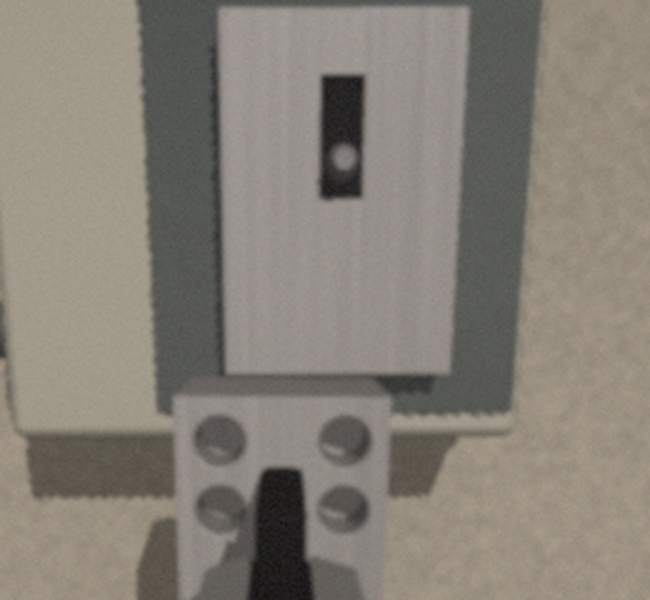

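The view shows the plate's corners at (218,7), (469,7), (225,374) and (451,374) in the crop, and the pin tip at (344,156). The block's front top edge runs (173,396)–(390,393), and the well centres are at (219,440), (345,439), (221,508) and (344,508).

```bash
python3 - <<'E'
from h import *
f=lambda c: np.array(c)/2.5+[140,0]-.3
P=ray('w3',f([(218,7),(469,7),(225,374),(451,374)]),.097)
e=[P[0]-P[2],P[1]-P[3]]; print('plate c',P.mean(0),'yaw',[np.arctan2(-x[0],x[1]).round(3) for x in e],[np.arctan2(*(P[i+1]-P[i])[1::-1]).round(3) for i in (0,2)],[np.linalg.norm(x).round(4) for x in e],[np.linalg.norm(P[i+1]-P[i]).round(4) for i in (0,2)])
S=ray('w3',f([(321,75),(364,75),(319,197),(362,197)]),.097);e=[S[0]-S[2],S[1]-S[3]]
print('slot c',S.mean(0),[np.arctan2(-x[0],x[1]).round(3) for x in e])
pin=ray('w3',f([(344,156)]),.111)[0];
h=.335; hx=np.array([np.cos(h),np.sin(h)]);hy=np.array([-np.sin(h),np.cos(h)])
c=P.mean(0)[:2]; print('pin',pin,(pin[:2]-c)@hx,(pin[:2]-c)@hy,'slot rel',(S.mean(0)[:2]-c)@hx,(S.mean(0)[:2]-c)@hy)
B=ray('w3',f([(173,396),(390,393),(219,440),(345,439),(221,508),(344,508)]),.1927)
print(B)
print('byaw edge',[np.arctan2(*(B[i+1]-B[i])[1::-1]).round(3) for i in (0,2,4)], [np.arctan2(-(B[i]-B[i+2])[0],(B[i]-B[i+2])[1]).round(3) for i in (2,3)],np.linalg.norm(B[1]-B[0]))
m=(B[0]+B[1])[:2]/2; bc=m-.045*hy; print('block c',bc, 'wells mid',B[2:].mean(0))
tcp=np.array([.5485,.1198]); print('tcp-blockc in heater axes',(bc-tcp)@hx,(bc-tcp)@hy, 'wells',(B[2:].mean(0)[:2]-tcp)@hx)
sock=bc+.022*hy; d=pin[:2]-sock; print('socket->pin toolx(hy)',d@hy,'tooly(hx)',d@hx)
E
```

```text
plate c [0.53489947 0.22539395 0.097     ] yaw [np.float64(0.336), np.float64(0.343)] [np.float64(0.335), np.float64(0.335)] [np.float64(0.1294), np.float64(0.1295)] [np.float64(0.089), np.float64(0.0899)]
slot c [0.52749814 0.24628833 0.097     ] [np.float64(0.33), np.float64(0.345)]
pin [0.5302965  0.23816107 0.111     ] -0.00014965321285422662 0.01357071119809934 slot rel -0.00012045707973333753 0.02216619757476281
[[0.50530241 0.151316   0.1927    ]
 [0.5614177  0.17171049 0.1927    ]
 [0.52107009 0.14375799 0.1927    ]
 [0.55421824 0.15558731 0.1927    ]
 [0.52772862 0.12513282 0.1927    ]
 [0.56095211 0.13668489 0.1927    ]]
byaw edge [np.float64(0.349), np.float64(0.343), np.float64(0.335)] [np.float64(0.343), np.float64(0.342)] 0.05970646311846308
block c [0.54815467 0.11901478] wells mid [0.54099227 0.14029075 0.1927    ]
tcp-blockc in heater axes -0.0005842934713330005 -0.00062803276997166 wells -0.00035365204596070056
socket->pin toolx(hy) 0.09639419205962411 tooly(hx) 0.022306191471459028
```

>>> play_rows --motion '[{"offset": [10,3,0],"rot": [0,0,0.004],"fingers": 0},{"offset": [32,8,0],"rot": [0,0,0.004],"fingers": 0},{"offset": [58,14,0],"rot": [0,0,0.004],"fingers": 0},{"offset": [82,19,0],"rot": [0,0,0.004],"fingers": 0},{"offset": [94,22,0],"rot": [0,0,0.004],"fingers": 0},{"offset": [96.4,22.3,0],"rot": [0,0,0.004],"fingers": 0},{"offset": [96.4,22.3,0],"rot": [0,0,0.004],"fingers": 0},{"offset": [96.4,22.3,10],"rot": [0,0,0.004],"fingers": 0},{"offset": [96.4,22.3,20],"rot": [0,0,0.004],"fingers": 0},{"offset": [96.4,22.3,26],"rot": [0,0,0.004],"fingers": 0}]'

```text
time: 6.55
tool_pos: [0.5367, 0.2179, 0.1705]
orientation: [-0.001, 0.582, 0.813, -0.001]
force: [0.2, 0.4, -3.8]
width: 0.124
finger_force: 40.0
```

>>> play_rows --motion '[{"offset": [0,0,0],"rot": [0,0,0],"fingers": 0},{"offset": [0,0,0],"rot": [0,0,0],"fingers": 0},{"offset": [0,0,0],"rot": [0,0,0],"fingers": 0}]'

```text
time: 6.8
tool_pos: [0.5378, 0.2189, 0.1726]
orientation: [-0.0, 0.581, 0.814, -0.0]
force: [-0.7, -0.4, -4.3]
width: 0.122
finger_force: 40.0
```

```bash
python3 - <<'E'
from h import *
im=shot('wrist','w4'); shot('scene','sc4');shot('side','sd4');s=telemetry.read_state(); print(s['tool_pos'],s['orientation'],s['force'],s['wrist_torque'])
a=cv2.resize(cv2.imread('pics/w4.png')[:250,130:400],(400,370),interpolation=cv2.INTER_CUBIC)
b=cv2.resize(cv2.imread('pics/sd4.png')[215:315,195:310],(400,348),interpolation=cv2.INTER_CUBIC)
o=np.zeros((370,800,3),np.uint8);o[:,:400]=a;o[:348,400:]=b;cv2.imwrite('pics/v4.png',o)
E
```

```text
[0.53813097 0.21935148 0.17340221] [4.32225564e-04 5.81042051e-01 8.13873284e-01 4.75971247e-04] [-0.07566983 -0.27621483 -3.78427832] [-0.05835093 -0.12025059 -0.02372918]
```

View pics/v4.png

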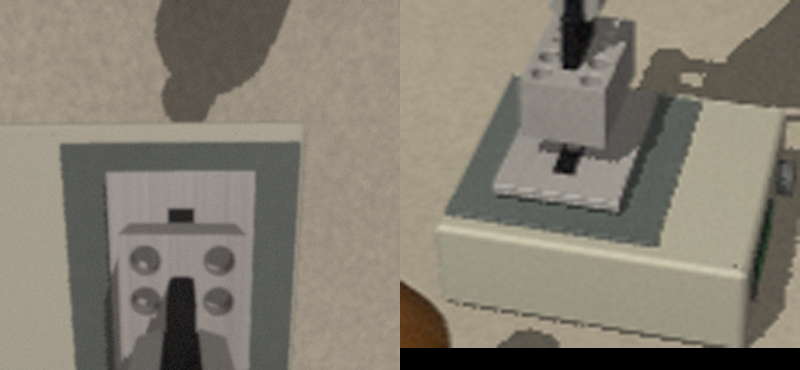

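The block sits level and square above the plate, with the slot end showing just ahead of it and the pin underneath. I'll lower gently.

>>> play_rows --motion '[{"offset": [0,0,2],"rot": [0,0,0],"fingers": 0},{"offset": [0,0,4],"rot": [0,0,0],"fingers": 0},{"offset": [0,0,6],"rot": [0,0,0],"fingers": 0},{"offset": [0,0,8],"rot": [0,0,0],"fingers": 0},{"offset": [0,0,10],"rot": [0,0,0],"fingers": 0},{"offset": [0,0,11],"rot": [0,0,0],"fingers": 0},{"offset": [0,0,11],"rot": [0,0,0],"fingers": 0},{"offset": [0,0,11],"rot": [0,0,0],"fingers": 0}]'

```text
time: 7.62
tool_pos: [0.5375, 0.2194, 0.1616]
orientation: [-0.0, 0.581, 0.814, -0.0]
force: [-1.5, -0.3, -3.7]
width: 0.125
finger_force: 40.0
```

>>> play_rows --motion '[{"offset": [0,0,1.5],"rot": [0,0,0],"fingers": 0},{"offset": [0,0,3],"rot": [0,0,0],"fingers": 0},{"offset": [0,0,4.5],"rot": [0,0,0],"fingers": 0},{"offset": [0,0,6],"rot": [0,0,0],"fingers": 0},{"offset": [0,0,7.5],"rot": [0,0,0],"fingers": 0},{"offset": [0,0,7.5],"rot": [0,0,0],"fingers": 0},{"offset": [0,0,7.5],"rot": [0,0,0],"fingers": 0}]'

```text
time: 8.2
tool_pos: [0.5374, 0.2193, 0.1539]
orientation: [-0.0, 0.581, 0.814, -0.0]
force: [-0.4, 0.1, -4.0]
width: 0.126
finger_force: 40.0
```

```bash
python3 - <<'E'
from h import *
F=[]
for i in range(4):
    capture('side'); s=telemetry.read_state(); F.append(np.r_[s['force'],s['wrist_torque'],s['tool_pos']])
print(np.mean(F,0).round(4))
E
```

```text
[-0.3164 -0.5824 -4.4044 -0.213  -0.1256 -0.0217  0.5375  0.2193  0.1541]
```

>>> play_rows --motion '[{"offset": [0,0,1],"rot": [0,0,0],"fingers": 0},{"offset": [0,0,2],"rot": [0,0,0],"fingers": 0},{"offset": [0,0,3],"rot": [0,0,0],"fingers": 0},{"offset": [0,0,4],"rot": [0,0,0],"fingers": 0},{"offset": [0,0,5],"rot": [0,0,0],"fingers": 0},{"offset": [0,0,5],"rot": [0,0,0],"fingers": 0},{"offset": [0,0,5],"rot": [0,0,0],"fingers": 0}]' --grip_force 55

```text
time: 8.98
tool_pos: [0.5383, 0.2192, 0.1504]
orientation: [0.001, 0.581, 0.814, 0.0]
force: [-0.2, -3.1, 4.5]
width: 0.12
finger_force: 55.0
```

```bash
cat > st.py <<'E'
from h import *
F=[]
for i in range(4):
    capture('side'); s=telemetry.read_state(); F.append(np.r_[s['force'],s['wrist_torque'],s['tool_pos'],s['orientation']])
print(np.mean(F,0).round(4))
E
python3 st.py
```

```text
[-1.0787e+00 -3.0687e+00  4.5754e+00 -6.2950e-01  1.6680e-01 -9.9000e-03
  5.3830e-01  2.1920e-01  1.5030e-01  7.0000e-04  5.8100e-01  8.1390e-01
  5.0000e-04]
```

>>> play_rows --motion '[{"offset": [-0.6,-0.4,0],"rot": [0,0,0],"fingers": 0},{"offset": [-0.6,-0.4,1],"rot": [0,0,0],"fingers": 0},{"offset": [-0.6,-0.4,2],"rot": [0,0,0],"fingers": 0},{"offset": [-0.6,-0.4,3],"rot": [0,0,0],"fingers": 0},{"offset": [-0.6,-0.4,4],"rot": [0,0,0],"fingers": 0},{"offset": [-0.6,-0.4,4],"rot": [0,0,0],"fingers": 0},{"offset": [-0.6,-0.4,4],"rot": [0,0,0],"fingers": 0}]'

```text
time: 9.77
tool_pos: [0.5383, 0.2192, 0.1463]
orientation: [0.001, 0.581, 0.814, 0.001]
force: [-0.1, -1.6, 7.3]
width: 0.128
finger_force: 55.0
```

```bash
python3 st.py
```

```text
[ 2.5440e-01 -1.3872e+00  5.8496e+00 -3.4730e-01  9.0800e-02 -5.4000e-03
  5.3830e-01  2.1920e-01  1.4630e-01  6.0000e-04  5.8090e-01  8.1400e-01
  1.1000e-03]
```

>>> play_rows --motion '[{"offset": [0,0,1],"rot": [0,0,0],"fingers": 0},{"offset": [0,0,2],"rot": [0,0,0],"fingers": 0},{"offset": [0,0,2],"rot": [0,0,0],"fingers": 0},{"offset": [0,0,2],"rot": [0,0,0],"fingers": 0}]'

```text
time: 10.3
tool_pos: [0.5383, 0.2192, 0.1446]
orientation: [0.001, 0.581, 0.814, 0.001]
force: [-0.0, -2.0, 7.2]
width: 0.123
finger_force: 55.0
```

```bash
python3 st.py
```

```text
[-9.4280e-01 -1.6632e+00  8.1116e+00 -3.9730e-01  2.3950e-01  1.6500e-02
  5.3830e-01  2.1920e-01  1.4470e-01  6.0000e-04  5.8090e-01  8.1400e-01
  1.1000e-03]
```

>>> play_rows --motion '[{"offset": [0,0,0.8],"rot": [0,0,0],"fingers": 0},{"offset": [0,0,1.6],"rot": [0,0,0],"fingers": 0},{"offset": [0,0,2.4],"rot": [0,0,0],"fingers": 0},{"offset": [0,0,2.4],"rot": [0,0,0],"fingers": 0},{"offset": [0,0,2.4],"rot": [0,0,0],"fingers": 0}]'

```text
time: 10.92
tool_pos: [0.5384, 0.2192, 0.1436]
orientation: [0.001, 0.581, 0.814, 0.001]
force: [-2.8, -1.7, 13.6]
width: 0.12
finger_force: 55.0
```

```bash
python3 st.py
```

```text
[-2.94160e+00 -2.71190e+00  1.40916e+01 -5.61300e-01  6.78000e-01
 -3.72000e-02  5.38400e-01  2.19200e-01  1.43600e-01  8.00000e-04
  5.80900e-01  8.14000e-01  1.20000e-03]
```

>>> play_rows --motion '[{"offset": [0,0,0.8],"rot": [0,0,0],"fingers": 0},{"offset": [0,0,1.2],"rot": [0,0,0],"fingers": 0},{"offset": [0,0,1.2],"rot": [0,0,0],"fingers": 0},{"offset": [0,0,1.2],"rot": [0,0,0],"fingers": 0}]'

```text
time: 11.45
tool_pos: [0.5384, 0.2192, 0.1435]
orientation: [0.001, 0.581, 0.814, 0.001]
force: [-4.8, -3.1, 19.0]
width: 0.119
finger_force: 55.0
```

```bash
python3 st.py; python3 - <<'E'
from h import *
for n in ('scene','side','wrist'): shot(n,n+'9')
a=cv2.resize(cv2.imread('pics/scene9.png')[170:285,280:390],(400,418),interpolation=cv2.INTER_CUBIC)
b=cv2.resize(cv2.imread('pics/side9.png')[205:305,195:310],(400,348),interpolation=cv2.INTER_CUBIC)
o=np.zeros((418,800,3),np.uint8);o[:,:400]=a;o[:348,400:]=b;cv2.imwrite('pics/v9.png',o)
E
```

```text
[-4.60720e+00 -2.83750e+00  1.77943e+01 -6.65200e-01  1.09430e+00
  2.26000e-02  5.38500e-01  2.19200e-01  1.43600e-01  1.00000e-03
  5.80800e-01  8.14000e-01  1.30000e-03]
```

View pics/v9.png

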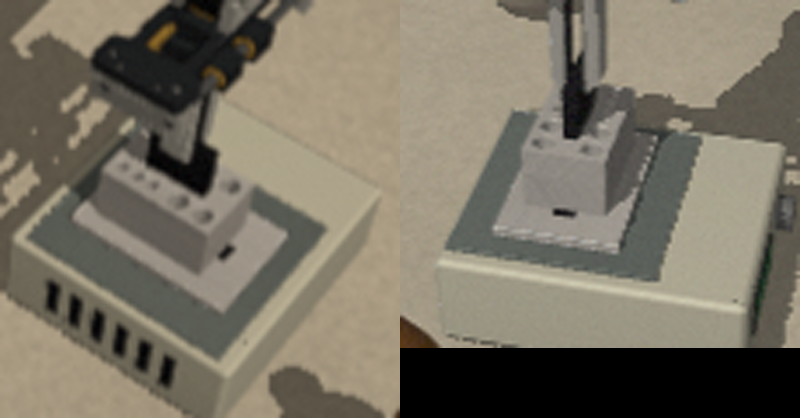

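The block is seated square and level on the plate, inside its edges. The pin is hidden in the socket and the plate is at its stop: z no longer falls while the force rises.

```bash
python3 -c "
from station import close_job
print(close_job())"
```

```text
the job is handed in; nothing more can be done
None
```

The block is on the locating pin, square and inside the plate's edges, and the job is handed in with it still held pressed level on the hard stop at about 18 N; it went straight over the pin on the first lowering, so the sliding search wasn't needed.

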